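Sign in a sample pot, then unlatch the sample box and hold its gate open

ROBOT

A 6-joint arm with a two-finger parallel gripper is mounted at the origin on a cart in front of the work surface, level with it; the furniture and walls round the work are solid. World frame = base frame: x ahead of the robot, y to its left, z up, the work surface at z = 0. Lengths are in m, angles in degrees, forces in N, time in s.
With the tool pointing down it reaches from about 0.4 to 0.825 m from the base axis. Payload 7 kg.
Tool frame: the origin (TCP) lies on the centre line of the jaws, within the pads' length; the fingertips stand 8 mm ahead of it and the grasp point (between the pads) lies 11 mm behind it; z points along the fingers, y is the line along which they close (so a half turn about z gives the same grasp; the last joint's range is limited). The gripper opens to 88 mm and grips with 3 to 60 N. Pads are 19 mm wide; open, the fingers measure 130 mm over their backs; the gripper's body (78 mm by 193 mm) begins 47 mm behind the grasp point.
Start: joints at [81.538, 20.546, 0.682, 0, -70.136, -16.507], TCP at [0.285, 0.612, 0.235] pointing down, gripper open.
Joint ranges: [-176.03, 176.03], [-82.01, 121.73], [-58.28, 71.71], [-173.87, 95.51], [-174.79, -0.11], [-173.66, 173.66]. Speed limits (degrees/s): [136.94, 136.94, 172.46, 180, 180, 180].

INTERFACE

Orientations are given as [roll, pitch, yaw] about the fixed x, y, z axes, in that order (R = Rz(yaw) Ry(pitch) Rx(roll)).
In Python, from plant import ctrl, vision gives the robot as it stands. The module is installed in compiled form; this text tells all that it offers.
- The arm moves only by the tool move_arm, never from a script. Its argument "moves" is one flat list of numbers, 7 for each row, row after row: the finger opening in cm, from 0 to 8.76, then the shift along the tool's x, y, z in cm, then the turn, a rotation vector about the tool's x, y, z in rad. A call has 1 to 8 rows; each row shifts and turns the commanded pose from where the row before left it, along the tool's axes as they then stand; what a row does not reach is not made up. A row lasts 1/10 s, in which the tool goes at most 50 mm and 8.59 degrees, less where a joint would pass 70% of its speed; a pose out of reach is approached as far as the arm can. A call with a gripper value outside its range is refused whole. The fingers move at their own pace and stop on an object; the grip force is fixed at half the most. Time passes only in rows, so rows that do not move let the fingers close. It gives the time, the measured TCP pose, the force, the opening and the grip force at its end, in the units of the state.
- ctrl.get_obs(): the state, without advancing time (a new reading comes with each control period).
- vision.snapshot(name): name is "side" or "top" or "wrist"; returns (picture, depth): 400x640x3 uint8, red, green, blue; 400x640 float32, m along the optical axis (not along the pixel's ray), 0 where there is no reading.
- vision.camera_model(name): a dict with "vertical_fov" (degrees; the focal length in pixels is half the picture's height over the tangent of half this angle, whatever the lens; pixels are square), "cx", "cy" (the principal point, pixels), "D" ([k1, k2, p1, p2, k3] as OpenCV has them; the pictures are not rectified), "cam_to_world" (4x4, takes a point from camera to world coordinates). Camera axes: x right, y down, z forward; pixel columns grow to the right and rows downward; lengths in m; the calibration is good to about 2 mm. A picture is of the moment at which its call begins: read the wrist's pose just before it. camera_model takes no time and is no camera call; for the wrist camera it gives the pose at the moment of the call.
- ctrl.close_job(): hands the job in; it is judged then, once.
The state is a dict: "clock": time; "joint_pos": joint angles; "qvel": joint speeds; "tau": joint torques, N m; "tool_pos": TCP position; "orientation": TCP orientation; "force": force on the tool from outside, world axes, zero at the start; "moment": the same for the moment, N m; "opening": finger opening in m; "gripper_force": force on a finger pad.
Only numpy, scipy, OpenCV 4.12 (cv2) and the standard library are available. Lean on these libraries where they do the work, as an engineer would, in place of code of your own. Each camera call takes 0.05 s, during which the arm holds its last target. There are 200 camera calls.

TASK

Sign the white sample pot in: turn it in place on the reader's round spot until its blue stripe squarely faces the reader's window, and let go of it. Then squeeze the yellow catch on top of the sample box fully together, after it the blue catch, and swing the gate by its red post past the click until it stands wide open, about square to the front of the box. The gate pulls itself back, so do not let go: finish while still holding the post with the gate wide open, for a colleague to load the pot; leave the bottle, the vial and the timer alone.

Things in the scene. Friction and masses are not known exactly. Their poses are not given: they have to be found in the camera images.
- pot: White lidded sample pot, loose, 80 g, 48 high; body about 38 across, lid 45 across (the top 13 mm). It stands on the reader's platform. Origin: centre of its underside; z up; +x points from the axis to the side with the blue stripe (10 wide, down the side and over the lid from near its centre to the rim).
- pot_mark (a point): On the blue stripe: 22 mm from the pot's axis, 34 mm above its underside.
- reader: Fixed white reader block, 46 deep x 62 wide, top 60 above the worktop, black window with red line in its front (the body's -x side); grey platform 70 wide, 4 thick, reaching 120 in front of the origin. Origin on the worktop under the block, 20 behind the window. The stripe faces the window squarely when the pot's x axis points the same way as the reader's.
- reader_window (a point): Centre of the reader's window, 20 mm in front of the reader's origin, 34 above the worktop.
- reader_spot (a point): Centre of the round spot (56 across) on the platform's upper face (4 mm above the worktop), 85 mm in front of the reader's origin. The pot starts within 8 mm of it and stays on it.
- sample_box: Fixed white box, 150 deep (x) x 250 wide (y), flat top (deck) at 100 above the worktop. Origin: centre of its underside; front (gate) towards its -x. The gate's plane is 65 mm in front of the origin.
- yellow_grip (a point): Yellow catch on the deck: point midway between its two upright tabs once squeezed, 126 above the worktop, 45 behind the gate's plane; axes as the box's. Tabs 22 long (x), 7 thick (y), tops 136 above the worktop. The +y tab is fixed, outer face 15 from this point; the -y tab slides to it, outer face 31 away at rest, 15 when squeezed. Takes about 4 N, stays where left.
- blue_grip (a point): Blue catch: same measures as the yellow one. The two stand 95 apart in the box's y; yellow and blue may be either way round. Squeeze across y, from above. Low parts (up to 112 above the worktop) lie between the tabs and the gate.
- yellow_catch (a joint): Slide of the yellow catch's moving tab: 0 at rest (gate locked), 0.016 m fully squeezed; its bolt clears the gate from about 0.012.
- blue_catch (a joint): Slide of the blue catch's moving tab, same values.
- gate_post: Red upright round post on the gate's top edge, 12 across, pinched from above; moves with the gate, 150 from its hinge axis. Origin: centre of its foot, 102 above the worktop; 42 tall, with a foot collar 18 across, 4 high. It swivels freely about its own axis, so the grip need not turn as the gate swings.
- post_grip (a point): Point on the post's axis 28 mm above its foot (130 above the worktop).
- gate_hinge (a point): Point on the gate's upright hinge axis at deck height, at the gate's +y end (box axes): 65 mm in front of the box's origin and 115 mm to its +y side. The gate is 230 long and reaches 103 high.
- gate (a joint): Gate angle: 0 shut, grows as the far end swings out to the front (box's -x; clockwise from above), stop at 1.75 rad. A sprung click resists between about 0.3 and 0.6 rad (3 to 4 N at the post) and is passed at about 0.9; a spring pulls the gate back all the way (about 1.5 to 2 N at the post when wide).
- stain_bottle: Brown stain bottle with a black cap and a purple-edged label, 48 across, 104 high, loose; leave it alone. Origin: centre of its underside.
- green_vial: Small white control vial with a green cap, 24 across, 45 high, loose; leave it alone. Origin: centre of its underside.
- timer: White bench timer, 58x62x18, loose; leave it alone. Origin: centre of its underside.

How it is judged:
By the outcome, as a careful person would: the job done as asked, in the order asked, and still so for the second after the job is handed in, while the arm keeps its last pose, push and grip.
It also fails if it takes over 61 s, if anything falls off the work surface, if the arm or the gripper's body presses on something with over 40 N, if the wrist force passes 120 N, or if a joint passes its speed limit or range.

## Working session

There is one attempt and no reset: what is moved stays moved. The work goes in short steps, Python scripts to look and compute and a tool call to move; the robot and the scene stay as the last step left them, time stands still between calls to the robot, and variables do not carry over. Pictures are saved under pics/ and viewed, at most 10 in all, crops included, and the job is handed in when it is done.

Besides the shell and the picture viewer there is one more tool, called after ">>>" by a JSON object that holds its "api" and its "payload". move_arm: Moves the arm, as the interface text tells. Its arguments: {"type":"object","properties":{"moves":{"type":"array"}},"required":["moves"]}

```bash
mkdir -p pics
cat > h.py <<'E'
import numpy as np, cv2, math
from plant import ctrl, vision
def snap(n):
    m=vision.camera_model(n); p,d=vision.snapshot(n); np.savez('last_'+n,p=p,d=d,**{k:np.array(v) for k,v in m.items()}); return p,d,m
def load(n):
    z=np.load('last_'+n+'.npz'); return z['p'],z['d'],{k:z[k] for k in('vertical_fov','cx','cy','D','cam_to_world')}
def ray(m,u,v):
    f=200/math.tan(math.radians(float(m['vertical_fov']))/2)
    K=np.array([[f,0,float(m['cx'])],[0,f,float(m['cy'])],[0,0,1]])
    q=cv2.undistortPoints(np.array([[[u,v]]],float),K,np.array(m['D'],float))[0,0]
    return np.array([q[0],q[1],1.])
def at_z(m,u,v,z):
    T=np.array(m['cam_to_world']); r=T[:3,:3]@ray(m,u,v); o=T[:3,3]; return o+r*(z-o[2])/r[2]
def at_d(m,d,u,v):
    T=np.array(m['cam_to_world']); w=d[int(v)-1:int(v)+2,int(u)-1:int(u)+2]; w=w[w>0]
    return T[:3,:3]@(ray(m,u,v)*np.median(w))+T[:3,3]
def save(p,name,box=None,s=1):
    if box: p=p[box[1]:box[3],box[0]:box[2]]
    cv2.imwrite('pics/'+name,cv2.resize(p[:,:,::-1],None,fx=s,fy=s,interpolation=cv2.INTER_CUBIC))
E
python3 - <<'E'
from h import *
o=ctrl.get_obs(); print(o)
p,d,m=snap('top'); save(p,'top0.png'); print(m['cam_to_world'],m['vertical_fov'])
p,d,m=snap('side'); save(p,'side0.png');print(m['cam_to_world'])
E
```

```text
{'clock': 0.0, 'joint_pos': array([ 8.15395447e+01,  2.05894544e+01,  6.34416062e-01, -1.76104890e-02,
       -7.01352369e+01, -1.65095457e+01]), 'qvel': array([-0.07199483,  0.12428491, -0.02912843,  0.01304346,  0.14697038,
       -0.0484952 ]), 'tau': array([-3.92526545e-04, -5.82717705e+01,  2.93058264e+01,  6.99741304e+00,
        6.99909084e-03, -1.47222440e-04]), 'tool_pos': array([0.2847578 , 0.61148584, 0.2336578 ]), 'orientation': array([ 1.79908742e+02, -9.78350019e-03, -2.49759904e+01]), 'force': array([-0.27258729,  0.2084364 , -0.34630523]), 'moment': array([0.04710327, 0.02174069, 0.07076607]), 'gripper_force': 0.0, 'opening': 0.08793643655535914}
[[-0.00574217 -0.99331085  0.11532817  0.38310345]
 [-0.99998157  0.0059314   0.00129764 -0.07987746]
 [-0.00197302 -0.1153186  -0.9933266   1.09888254]
 [ 0.          0.          0.          1.        ]] 53.80436023605081
[[ 0.98195544 -0.10429071  0.15775605  0.34004275]
 [-0.1887375  -0.48794503  0.85222521 -1.08327441]
 [-0.01190289 -0.86662166 -0.49882384  0.69996536]
 [ 0.          0.          0.          1.        ]]
```

View pics/top0.png

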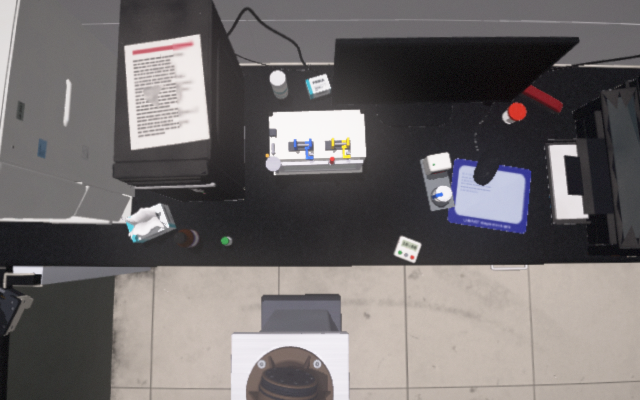

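View pics/side0.png

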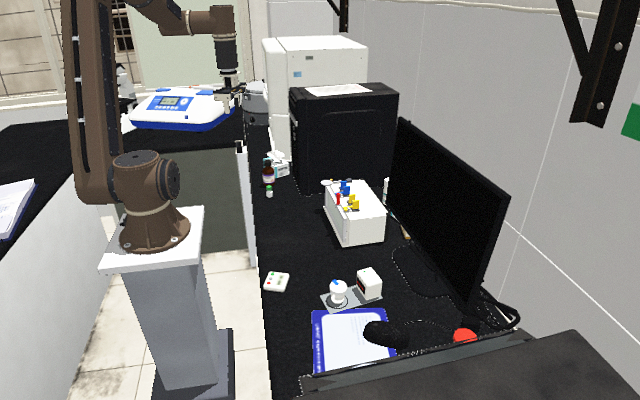

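The box is at about (318,140) in the top view, with the blue catch at (303,148), yellow at (340,148) and the red post at (332,161). The pot is at (441,195) and the reader at (438,163). Next I'll enlarge both.

Run:
```python
from h import *
p,d,m=load('top')
a=cv2.resize(p[95:185,255:385],None,fx=6,fy=6,interpolation=cv2.INTER_CUBIC)
save(a,'boxc.png')
b=cv2.resize(p[140:220,405:475],None,fx=7,fy=7,interpolation=cv2.INTER_CUBIC)
save(b,'potc.png')
```

```text
(no output)
```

View pics/boxc.png

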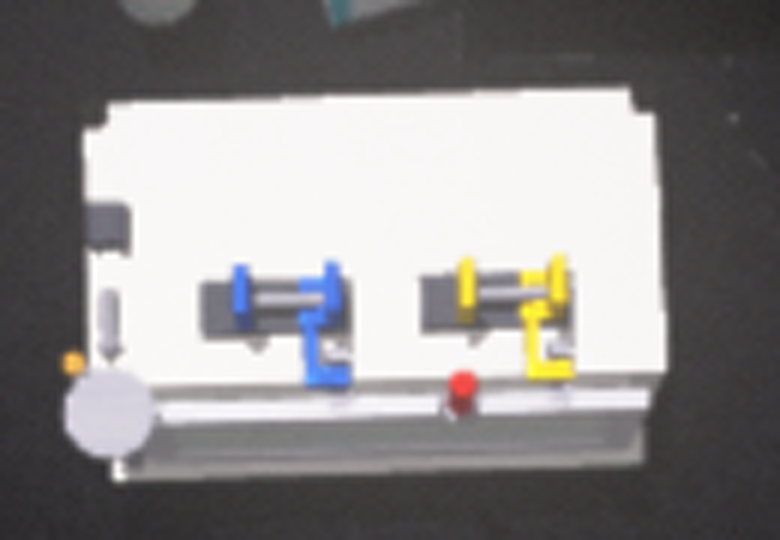

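View pics/potc.png

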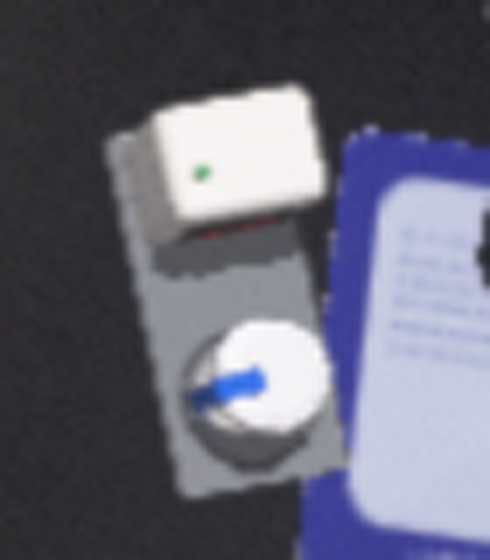

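The box is almost square to the world axes. The stripe on the pot lid points image-left, and the reader is up, tilted slightly left. I'll work out the positions from these.

Run:
```python
from h import *
np.set_printoptions(precision=4,suppress=True)
p,d,m=load('top')
B=lambda u,v,z:at_z(m,255+(u+.5)/6-.5,95+(v+.5)/6-.5,z)
P=lambda u,v,z:at_z(m,405+(u+.5)/7-.5,140+(v+.5)/7-.5,z)
for n,q in dict(deckFL=(90,385,.1),deckFR=(665,373,.1),deckBL=(107,103,.1),deckBR=(630,89,.1),
 bL=(240,268,.136),bR=(333,266,.136),yL=(466,260,.136),yR=(558,258,.136),post=(463,385,.144)).items(): print(n,B(*q)[:2])
for n,q in dict(lid=(274,375,.052),stripe_in=(264,381,.052),stripe_out=(220,387,.052),
 rFL=(178,221,.06),rFR=(326,195,.06),rBL=(153,115,.06),rBR=(303,87,.06),pBL=(185,497,.004),pBR=(345,467,.004),pTL=(106,140,.004)).items(): print(n,P(*q)[:2])
# white lid circle by depth
T=m['cam_to_world'];H,W=d.shape
pts=[]
for v in range(178,212):
  for u in range(425,458):
    if d[v,u]>0:
      w=T[:3,:3]@(ray(m,u,v)*d[v,u])+T[:3,3]
      if .044<w[2]<.06: pts.append(w)
pts=np.array(pts);print(len(pts),pts.mean(0),(pts.min(0)+pts.max(0))/2,np.ptp(pts,0))
# box front edge line / deck by depth
pts=[]
for v in range(105,170):
  for u in range(262,372):
    if d[v,u]>0:
      w=T[:3,:3]@(ray(m,u,v)*d[v,u])+T[:3,3]
      if .094<w[2]<.106: pts.append(w)
pts=np.array(pts);print(len(pts),pts.mean(0)); r=cv2.minAreaRect(pts[:,:2].astype(np.float32));print(r)
```

```text
deckFL [0.6109 0.0446]
deckFR [ 0.6147 -0.2034]
deckBL [0.7371 0.0384]
deckBR [ 0.742  -0.1908]
bL [ 0.6522 -0.0222]
bR [ 0.6528 -0.0611]
yL [ 0.6551 -0.1167]
yR [ 0.6557 -0.1552]
post [ 0.5999 -0.1146]
lid [ 0.525  -0.4185]
stripe_in [ 0.5227 -0.4145]
stripe_out [ 0.5205 -0.3974]
rFL [ 0.5838 -0.3814]
rFR [ 0.5937 -0.4392]
rBL [ 0.6254 -0.3734]
rBR [ 0.6362 -0.4323]
pBL [ 0.4825 -0.3961]
pBR [ 0.4942 -0.4612]
pTL [ 0.6281 -0.3696]
221 [ 0.5247 -0.4164  0.0505] [ 0.5245 -0.4169  0.0502] [0.0413 0.046  0.011 ]
4390 [ 0.6729 -0.0796  0.1002]
((0.6641821265220642, -0.07455509901046753), (0.15651199221611023, 0.2602494955062866), 1.9286785125732422)
```

>>> {"api": "move_arm", "payload": {"moves": [8.7,0,0,0,0,0,0.142,8.7,0,0,0,0,0,0.142,8.7,0,0,0,0,0,0.142,8.7,0,0,0,0,0,0.142,8.7,0,0,0,0,0,0.142,8.7,0,0,0,0,0,0.142,8.7,0,0,0,0,0,0.142,8.7,0,0,0,0,0,0.142]}}

```text
clock: 0.9
tool_pos: [0.2848, 0.6116, 0.234]
orientation: [180.0, -0.1, -90.4]
force: [0.1, -0.2, 0.2]
opening: 0.087
gripper_force: 0.0
```

>>> {"api": "move_arm", "payload": {"moves": [8.7,4.8,-1.1,0,0,0,0,8.7,4.8,-1.1,0,0,0,0,8.7,4.8,-1.1,0,0,0,0,8.7,4.8,-1.1,0,0,0,0,8.7,4.8,-1.1,0,0,0,0,8.7,4.8,-1.1,0,0,0,0,8.7,4.8,-1.1,0,0,0,0,8.7,4.8,-1.1,0,0,0,0]}}

```text
clock: 1.7
tool_pos: [0.3724, 0.2257, 0.2345]
orientation: [-180.0, 0.0, -90.0]
force: [1.8, -0.5, 0.4]
opening: 0.0871
gripper_force: 0.0
```

>>> {"api": "move_arm", "payload": {"moves": [8.7,4.8,-1.2,0,0,0,0,8.7,4.8,-1.2,0,0,0,0,8.7,4.8,-1.2,0,0,0,0,8.7,4.8,-1.2,0,0,0,0,8.7,4.8,-1.2,0,0,0,0,8.7,4.8,-1.2,0,0,0,0,8.7,4.8,-1.2,0,0,0,0,8.7,4.8,-1.2,0,0,0,0]}}

```text
clock: 2.5
tool_pos: [0.4681, -0.1585, 0.2346]
orientation: [-180.0, 0.0, -90.1]
force: [0.7, 1.6, 0.6]
opening: 0.087
gripper_force: 0.0
```

>>> {"api": "move_arm", "payload": {"moves": [8.7,4.8,-1.2,0,0,0,0,8.7,4.8,-1.2,0,0,0,0,8.7,4.8,-1.2,0,0,0,0,8.7,4.8,-1.2,0,0,0,0,8.7,4.8,-1.0,0,0,0,0,8.7,0,0,0,0,0,0,8.7,0,0,0,0,0,0]}}

```text
clock: 3.2
tool_pos: [0.5252, -0.3974, 0.2329]
orientation: [179.9, 0.1, -90.2]
force: [0.0, 0.7, -0.1]
opening: 0.0869
gripper_force: 0.0
```

Run:
```python
from h import *
p,d,m=snap('wrist'); save(p,'w1.png'); print(m['cam_to_world'],m['vertical_fov'])
```

```text
[[-9.99991088e-01  4.10788309e-03 -9.74417910e-04  5.24937864e-01]
 [ 3.69211821e-03  9.62838681e-01  2.70051924e-01 -4.69392214e-01]
 [ 2.04754899e-03  2.70045920e-01 -9.62845267e-01  3.82832593e-01]
 [ 0.00000000e+00  0.00000000e+00  0.00000000e+00  1.00000000e+00]] 65.16272112397098
```

View pics/w1.png

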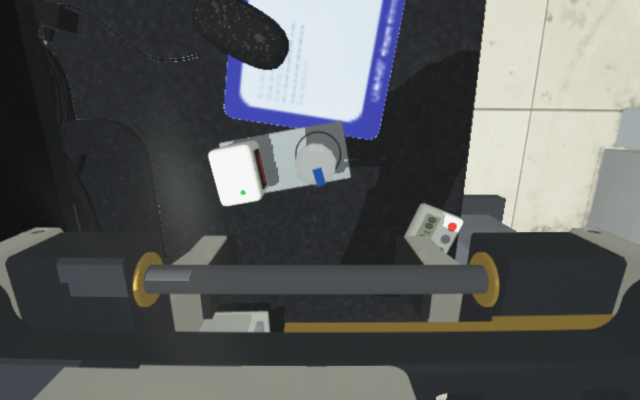

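The wrist view shows the pot lid at about (315,160), with the stripe running down to (320,185) towards +y. The reader block is at (235,174).

```bash
cat > pot.py <<'E'
from h import *
np.set_printoptions(precision=4,suppress=True)
def potpose(p,d,m,u0,u1,v0,v1):
    T=m['cam_to_world'];L=[];S=[]
    hsv=cv2.cvtColor(p,cv2.COLOR_RGB2HSV)
    for v in range(v0,v1):
      for u in range(u0,u1):
        w=at_z(m,u,v,.052)
        if d[v,u]>0:
          q=T[:3,:3]@(ray(m,u,v)*d[v,u])+T[:3,3]
          if abs(q[2]-.052)<.004:
            L.append(w[:2])
            if hsv[v,u,1]>140 and 100<hsv[v,u,0]<130: S.append(w[:2])
    L=np.array(L,np.float32);S=np.array(S)
    c,r=cv2.minEnclosingCircle(L); c=np.array(c)
    med=(L.min(0)+L.max(0))/2
    s=S.mean(0); vx=np.linalg.svd(S-s)[2][0]
    if vx@(s-med)<0: vx=-vx
    print('lid',c,r,'mid',med,'n',len(L),len(S),'stripe',s,'yaw radial',np.degrees(np.arctan2(*(s-med)[::-1])),'yaw pca',np.degrees(np.arctan2(*vx[::-1])))
E
python3 - <<'E'
from pot import *
p,d,m=load('wrist')
potpose(p,d,m,285,350,125,200)
# reader top
T=m['cam_to_world'];R=[]
for v in range(130,215):
  for u in range(195,285):
    q=T[:3,:3]@(ray(m,u,v)*d[v,u])+T[:3,3]
    if abs(q[2]-.06)<.004: R.append(q[:2])
print(len(R),cv2.minAreaRect(np.array(R,np.float32)))
save(p,'w1c.png',(190,110,370,220),4)
E
```

```text
lid [ 0.5247 -0.418 ] 0.02288687415421009 mid [ 0.5252 -0.418 ] n 1312 133 stripe [ 0.5211 -0.4046] yaw radial 107.02093863043744 yaw pca 105.89540360233785
2260 ((0.6103395223617554, -0.4073019325733185), (0.04569365456700325, 0.05970915034413338), 9.410907745361328)
```

View pics/w1c.png

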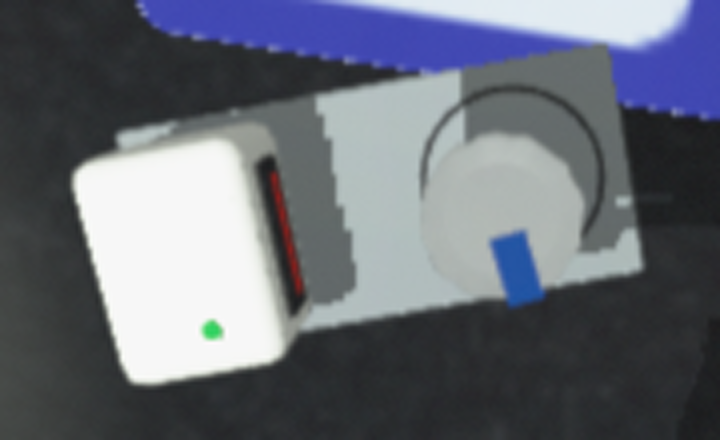

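>>> {"api": "move_arm", "payload": {"moves": [6.0,2.1,0,2.0,0,0,0,6.0,0,0,2,0,0,0.122,6.0,0,0,3,0,0,0.122,6.0,0,0,3,0,0,0.122,6.0,0,0,3,0,0,0.122,6.0,0,0,0,0,0,0.122,6.0,0,0,0,0,0,0]}}

```text
clock: 3.95
tool_pos: [0.5257, -0.4158, 0.1042]
orientation: [179.9, -0.0, -125.0]
force: [-0.1, -0.5, 0.0]
opening: 0.0601
gripper_force: 0.0
```

>>> {"api": "move_arm", "payload": {"moves": [6.0,0.2,-0.1,2.5,0,0,0,6.0,0,0,2.5,0,0,0,6.0,0,0,1.8,0,0,0,6.0,0,0,0,0,0,0,4.0,0,0,0,0,0,0,4.0,0,0,0,0,0,0,4.0,0,0,0,0,0,0,4.0,0,0,0,0,0,0]}}

```text
clock: 4.75
tool_pos: [0.5265, -0.4199, 0.0384]
orientation: [-179.9, 0.0, -125.0]
force: [-0.4, 1.4, 6.7]
opening: 0.0441
gripper_force: 30.0
```

>>> {"api": "move_arm", "payload": {"moves": [4.0,0,0,0,0,0,0.119,4.0,0,0,0,0,0,0.119,4.0,0,0,0,0,0,0.119,4.0,0,0,0,0,0,0.119,4.0,0,0,0,0,0,0.119,4.0,0,0,0,0,0,0.119,4.0,0,0,0,0,0,0.119]}}

```text
clock: 5.45
tool_pos: [0.5275, -0.4207, 0.0384]
orientation: [-179.8, 0.2, -173.0]
force: [1.6, -2.0, 3.7]
opening: 0.0438
gripper_force: 30.0
```

>>> {"api": "move_arm", "payload": {"moves": [4.0,0,0,0,0,0,0.119,4.0,0,0,0,0,0,0.119,4.0,0,0,0,0,0,0.119,4.0,0,0,0,0,0,0.119,4.0,0,0,0,0,0,0.119,4.0,0,0,0,0,0,0.119,4.0,0,0,0,0,0,0.119,4.0,0,0,0,0,0,0]}}

```text
clock: 6.25
tool_pos: [0.527, -0.4209, 0.0385]
orientation: [180.0, 0.2, 139.5]
force: [0.8, -2.6, 5.7]
opening: 0.0444
gripper_force: 30.0
```

>>> {"api": "move_arm", "payload": {"moves": [6.0,0,0,0,0,0,0,6.0,0,0,0,0,0,0,6.0,0,0,0,0,0,0]}}

```text
clock: 6.55
tool_pos: [0.5252, -0.4192, 0.0363]
orientation: [180.0, -0.0, 139.6]
force: [-0.4, -0.5, 0.4]
opening: 0.0591
gripper_force: 0.0
```

Run:
```python
from pot import *
o=ctrl.get_obs();print(o['tool_pos'],o['orientation'],o['force'],o['joint_pos'])
p,d,m=snap('top')
potpose(p,d,m,425,458,178,212)
```

```text
[ 0.5252 -0.4192  0.0363] [179.9973  -0.0487 139.6091] [-0.4318 -0.5394  0.4005] [ -22.0241   30.1474  -12.2584   -0.0242  -47.6396 -108.3505]
lid [ 0.5293 -0.4164] 0.021947940811514854 mid [ 0.5296 -0.4135] n 43 7 stripe [ 0.5464 -0.4167] yaw radial -10.749577696732034 yaw pca -20.92892530709613
```

>>> {"api": "move_arm", "payload": {"moves": [6.0,0,0,2,0,0,0]}}

```text
clock: 6.7
tool_pos: [0.5273, -0.4204, 0.0188]
orientation: [179.9, 0.3, 139.6]
force: [0.6, -0.9, 0.8]
opening: 0.0595
gripper_force: 0.0
```

That row went down by mistake, since tool +z points down. There was no contact. Rising now.

>>> {"api": "move_arm", "payload": {"moves": [6.0,0,0,-3,0,0,0,6.0,0,0,-4,0,0,0,6.0,0,0,-5,0,0,0,6.0,0,0,-5,0,0,0,6.0,0,0,-4.5,0,0,0,6.0,0,0,0,0,0,0,6.0,0,0,0,0,0,0]}}

```text
clock: 7.4
tool_pos: [0.526, -0.4195, 0.2329]
orientation: [179.9, 0.1, 139.6]
force: [-0.2, 0.1, -1.7]
opening: 0.0598
gripper_force: 0.0
```

Run:
```python
from pot import *
p,d,m=snap('wrist'); save(p,'w2.png')
potpose(p,d,m,285,360,110,210)
p,d,m=snap('top')
potpose(p,d,m,425,458,178,212)
```

```text
lid [ 0.5283 -0.4187] 0.022935422137379646 mid [ 0.5282 -0.4188] n 1252 126 stripe [ 0.542  -0.4166] yaw radial 9.08061739054095 yaw pca 12.348262958800575Traceback (most recent call last):
  File "<stdin>", line 5, in <module>
  File "pot.py", line 15, in potpose
    c,r=cv2.minEnclosingCircle(L); c=np.array(c)
        ~~~~~~~~~~~~~~~~~~~~~~^^^
cv2.error: OpenCV(4.12.0) /io/opencv/modules/imgproc/src/shapedescr.cpp:201: error: (-215:Assertion failed) count >= 0 && (depth == CV_32F || depth == CV_32S) in function 'minEnclosingCircle'
```

View pics/w2.png

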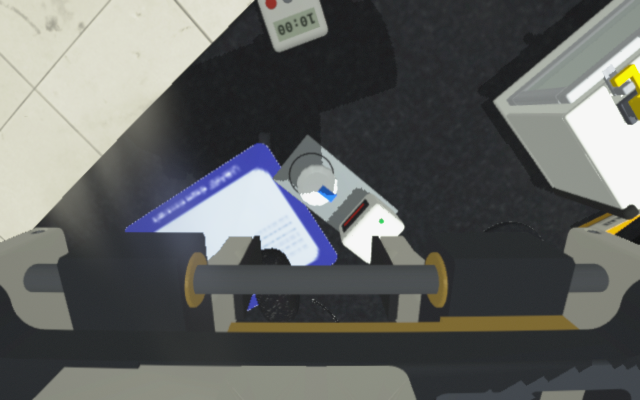

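The stripe now points at the window, about 10.7° against the reader's 10°. I'll check the reader's yaw in this same image and refine the box points from the top view.

Run:
```python
from pot import *
p,d,m=load('wrist')
T=m['cam_to_world'];R=[]
for v in range(180,270):
  for u in range(325,415):
    q=T[:3,:3]@(ray(m,u,v)*d[v,u])+T[:3,3]
    if abs(q[2]-.06)<.004: R.append(q[:2])
R=np.array(R,np.float32);print(len(R),cv2.minAreaRect(R))
# red line in window
hsv=cv2.cvtColor(p,cv2.COLOR_RGB2HSV); S=[]
for v in range(185,240):
  for u in range(330,385):
    h,s,_=hsv[v,u]
    if s>110 and (h<8 or h>172): S.append(at_z(m,u,v,.034)[:2])
S=np.array(S);c=S.mean(0);vx=np.linalg.svd(S-c)[2][0];print(len(S),c,vx,np.degrees(np.arctan2(-vx[0],vx[1])))
```

```text
1596 ((0.6093870401382446, -0.40679246187210083), (0.04402434825897217, 0.060651712119579315), 9.553528785705566)
79 [ 0.5856 -0.4113] [ 0.1718 -0.9851] -170.10992012746513
```

>>> {"api": "move_arm", "payload": {"moves": [6.5,0,0,0,0,0,-0.145,6.5,0,0,0,0,0,-0.145,6.5,0,0,0,0,0,-0.145,6.5,0,0,0,0,0,-0.145,6.5,0,0,0,0,0,-0.145]}}

```text
clock: 8.0
tool_pos: [0.5249, -0.4192, 0.2293]
orientation: [179.9, -0.2, -178.6]
force: [-0.4, 0.1, -0.6]
opening: 0.065
gripper_force: 0.0
```

>>> {"api": "move_arm", "payload": {"moves": [6.5,-2,4.8,0,0,0,0,6.5,-2,4.8,0,0,0,0,6.5,-2,4.8,0,0,0,0,6.5,-2,4.8,0,0,0,0,6.5,-2,4.8,0,0,0,0,6.5,-1.5,4.8,0,0,0,0,6.5,0,0,0,0,0,0,6.5,0,0,0,0,0,0]}}

```text
clock: 8.8
tool_pos: [0.6311, -0.1375, 0.2297]
orientation: [-180.0, -0.2, -178.8]
force: [0.4, -0.6, -0.3]
opening: 0.0651
gripper_force: 0.0
```

Run:
```python
from pot import *
p,d,m=snap('wrist'); save(p,'w3.png',(200,60,480,250),2.8)
T=m['cam_to_world'];hsv=cv2.cvtColor(p,cv2.COLOR_RGB2HSV)
print(T)
C={'y':[],'b':[],'r':[]}
for v in range(0,260):
  for u in range(640):
    h,s,_=hsv[v,u]
    if s<120 or d[v,u]<=0: continue
    k='y' if 22<h<34 else 'b' if 100<h<130 else 'r' if h<6 or h>174 else None
    if k:
      q=T[:3,:3]@(ray(m,u,v)*d[v,u])+T[:3,3]
      if q[2]>.13 and q[2]<.15: C[k].append(at_z(m,u,v,.144 if k=='r' else .136)[:2])
for k in C:
  a=np.array(C[k]); print(k,len(a))
  if k=='r' and len(a): print(a.mean(0),a.min(0),a.max(0))
  elif len(a):
    o=a[:,1].mean()
    for g in (a[a[:,1]>o],a[a[:,1]<=o]): print(len(g),g.mean(0),g.min(0),g.max(0),cv2.minAreaRect(g.astype(np.float32)))
```

```text
[[-0.0215  0.9637  0.266   0.5588]
 [ 0.9998  0.0207  0.0057 -0.1384]
 [-0.      0.266  -0.964   0.3799]
 [ 0.      0.      0.      1.    ]]
y 427
218 [ 0.6437 -0.1164] [ 0.6325 -0.1201] [ 0.6552 -0.1128] ((0.643842339515686, -0.11652588099241257), (0.022725405171513557, 0.006623847410082817), 2.6333096027374268)
209 [ 0.6444 -0.1541] [ 0.6333 -0.1577] [ 0.656  -0.1511] ((0.6446398496627808, -0.1543978750705719), (0.02269968017935753, 0.006557703483849764), 0.36571067571640015)
b 463
226 [ 0.6398 -0.0231] [ 0.6305 -0.0282] [ 0.6489 -0.0185] ((0.6396956443786621, -0.023403706029057503), (0.01832149364054203, 0.009518006816506386), 1.1938676834106445)
237 [ 0.642  -0.0605] [ 0.6313 -0.0646] [ 0.6532 -0.0564] ((0.642212450504303, -0.06057504937052727), (0.00816873274743557, 0.021934540942311287), 88.72396850585938)
r 209
[ 0.5988 -0.1144] [ 0.5921 -0.1206] [ 0.6052 -0.1083]
```

View pics/w3.png

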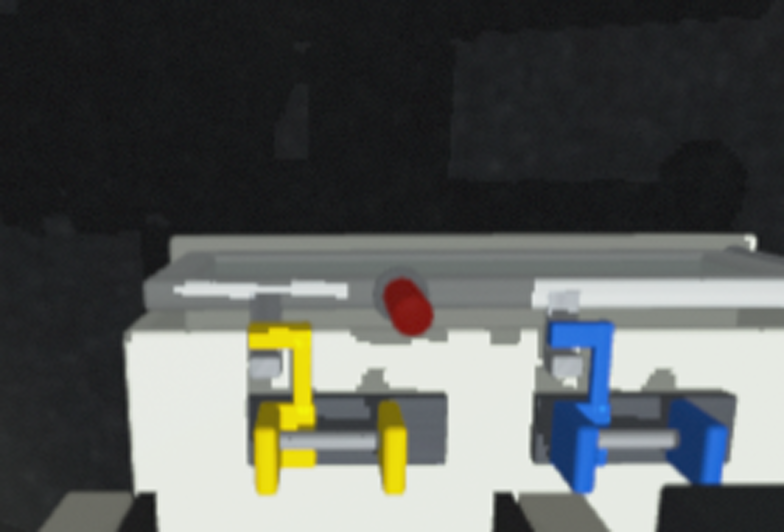

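Yellow grip is at about (0.644, -0.1275) and blue at about (0.642, -0.033). The post is at (0.599, -0.114).

>>> {"api": "move_arm", "payload": {"moves": [7.0,-1.3,1.0,0,0,0,0,7.0,0,0,3,0,0,0,7.0,0,0,3,0,0,0,7.0,0,0,0,0,0,0,7.0,0,0,0,0,0,0]}}

```text
clock: 9.35
tool_pos: [0.6442, -0.1299, 0.1715]
orientation: [-180.0, -0.1, -179.0]
force: [0.2, -0.3, -0.2]
opening: 0.0699
gripper_force: 0.0
```

>>> {"api": "move_arm", "payload": {"moves": [7.0,0,0.2,2,0,0,0,7.0,0,0,2,0,0,0,7.0,0,0,1.4,0,0,0,7.0,0,0,0,0,0,0,7.0,0,0,0,0,0,0]}}

```text
clock: 9.85
tool_pos: [0.6449, -0.1271, 0.1187]
orientation: [-180.0, 0.1, -178.9]
force: [0.3, 0.7, 0.8]
opening: 0.0701
gripper_force: 0.0
```

>>> {"api": "move_arm", "payload": {"moves": [5.0,0,0,0,0,0,0,4.0,0,0,0,0,0,0,3.0,0,0,0,0,0,0,2.6,0,0,0,0,0,0,2.6,0,0,0,0,0,0,2.6,0,0,0,0,0,0]}}

```text
clock: 10.45
tool_pos: [0.6447, -0.1278, 0.1184]
orientation: [-179.9, 0.1, -178.9]
force: [0.5, -3.8, 4.7]
opening: 0.0297
gripper_force: 30.0
```

Yellow is squeezed fully, with the opening at 29.7 mm. Now over to blue.

>>> {"api": "move_arm", "payload": {"moves": [7.0,0,0,0,0,0,0,7.0,0,0,0,0,0,0,7.0,0,0,-2.5,0,0,0,7.0,0,0,-3,0,0,0,7.0,0.2,4.7,0,0,0,0,7.0,0,4.7,0,0,0,0,7.0,0,0,0,0,0,0,7.0,0,0,0,0,0,0]}}

```text
clock: 11.25
tool_pos: [0.64, -0.0311, 0.1721]
orientation: [180.0, -0.1, -178.8]
force: [0.3, -0.7, -1.4]
opening: 0.0703
gripper_force: 0.0
```

>>> {"api": "move_arm", "payload": {"moves": [7.0,-0.2,-0.2,2,0,0,0,7.0,0,0,2,0,0,0,7.0,0,0,1.3,0,0,0,7.0,0,0,0,0,0,0,7.0,0,0,0,0,0,0]}}

```text
clock: 11.75
tool_pos: [0.6426, -0.0354, 0.1196]
orientation: [-180.0, -0.0, -178.9]
force: [0.4, -0.1, 0.6]
opening: 0.0698
gripper_force: 0.0
```

>>> {"api": "move_arm", "payload": {"moves": [5.0,0,0,0,0,0,0,4.0,0,0,0,0,0,0,3.0,0,0,0,0,0,0,2.6,0,0,0,0,0,0,2.6,0,0,0,0,0,0,2.6,0,0,0,0,0,0]}}

```text
clock: 12.35
tool_pos: [0.6428, -0.0329, 0.1204]
orientation: [179.8, 0.1, -178.9]
force: [-2.3, 3.8, 5.5]
opening: 0.0297
gripper_force: 30.0
```

>>> {"api": "move_arm", "payload": {"moves": [7.0,0,0,0,0,0,0,7.0,0,0,0,0,0,0,7.0,0,0,-2.5,0,0,0,7.0,0,0,-3,0,0,0,7.0,0,0,0,0,0,0]}}

```text
clock: 12.85
tool_pos: [0.6447, -0.0347, 0.1787]
orientation: [180.0, 0.4, -178.9]
force: [1.1, -0.6, -0.4]
opening: 0.0646
gripper_force: 0.0
```

>>> {"api": "move_arm", "payload": {"moves": [4.0,2.4,-3.9,0,0,0,0,4.0,2.3,-3.9,0,0,0,0,4.0,0,0,0,0,0,0,4.0,0,0,0,0,0,0]}}

```text
clock: 13.25
tool_pos: [0.5964, -0.1145, 0.1744]
orientation: [180.0, -0.0, -179.0]
force: [0.3, 0.5, 0.2]
opening: 0.0439
gripper_force: 0.0
```

Run:
```python
from pot import *
o=ctrl.get_obs();print(o['tool_pos'],o['joint_pos'])
for cam in('wrist','top'):
  p,d,m=snap(cam)
  T=m['cam_to_world'];hsv=cv2.cvtColor(p,cv2.COLOR_RGB2HSV)
  C={'y':[],'b':[],'r':[]}
  for v in range(0,260):
   for u in range(640):
    h,s,_=hsv[v,u]
    if s<120 or d[v,u]<=0: continue
    k='y' if 22<h<34 else 'b' if 100<h<130 else 'r' if h<6 or h>174 else None
    if k:
      q=T[:3,:3]@(ray(m,u,v)*d[v,u])+T[:3,3]
      if .128<q[2]<.15 and q[0]>.57: C[k].append(at_z(m,u,v,.144 if k=='r' else .136)[:2])
  for k in C:
    a=np.array(C[k]); print(cam,k,len(a))
    if len(a): print(a.mean(0),a.min(0),a.max(0))
```

```text
[ 0.5964 -0.1145  0.1744] [  7.5363  16.7984 -12.976   -0.0163 -60.2261 -96.5591]
wrist y 0
wrist b 0
wrist r 369
[ 0.5967 -0.1137] [ 0.5887 -0.1187] [ 0.6047 -0.1086]
top y 0
top b 21
[ 0.6407 -0.046 ] [ 0.6321 -0.0484] [ 0.6501 -0.0433]
top r 4
[ 0.6408 -0.2374] [ 0.5967 -0.604 ] [ 0.7728 -0.1128]
```

>>> {"api": "move_arm", "payload": {"moves": [4.0,-0.2,0,2,0,0,0,4.0,0,0,2,0,0,0,4.0,0,0,1,0,0,0,4.0,0,0,0,0,0,0,2.0,0,0,0,0,0,0,0.8,0,0,0,0,0,0,0.8,0,0,0,0,0,0,0.8,0,0,0,0,0,0]}}

```text
clock: 14.15
tool_pos: [0.5993, -0.1136, 0.1253]
orientation: [180.0, 0.1, -178.9]
force: [0.1, -0.0, -0.6]
opening: 0.0132
gripper_force: 0.0
```

>>> {"api": "move_arm", "payload": {"moves": [0.8,0,0,0,0,0,0,0.8,0,0,0,0,0,0,0.8,1.44,0.07,0,0,0,0,0.8,1.42,0.2,0,0,0,0,0.8,1.4,0.34,0,0,0,0,0.8,1.36,0.47,0,0,0,0]}}

```text
clock: 14.75
tool_pos: [0.544, -0.1047, 0.1255]
orientation: [-179.9, 0.2, -178.9]
force: [8.1, -10.0, -6.2]
opening: 0.0113
gripper_force: 30.0
```

>>> {"api": "move_arm", "payload": {"moves": [0.8,1.31,0.6,0,0,0,0,0.8,1.25,0.72,0,0,0,0,0.8,1.17,0.84,0,0,0,0,0.8,1.08,0.95,0,0,0,0]}}

```text
clock: 15.15
tool_pos: [0.4929, -0.0739, 0.1251]
orientation: [-180.0, -0.0, -178.9]
force: [-1.8, -1.9, 5.0]
opening: 0.0112
gripper_force: 30.0
```

>>> {"api": "move_arm", "payload": {"moves": [0.8,0.99,1.05,0,0,0,0,0.8,0.88,1.14,0,0,0,0,0.8,0.77,1.22,0,0,0,0,0.8,0.65,1.28,0,0,0,0]}}

```text
clock: 15.55
tool_pos: [0.4592, -0.0274, 0.1251]
orientation: [-180.0, -0.0, -178.9]
force: [-1.6, -2.3, 7.0]
opening: 0.011
gripper_force: 30.0
```

>>> {"api": "move_arm", "payload": {"moves": [0.8,0.53,1.34,0,0,0,0,0.8,0.39,1.38,0,0,0,0,0.8,0.26,1.42,0,0,0,0,0.8,0.12,1.43,0,0,0,0,0.8,0,0.3,0,0,0,0,0.8,0,0,0,0,0,0,0.8,0,0,0,0,0,0]}}

```text
clock: 16.25
tool_pos: [0.4453, 0.0311, 0.125]
orientation: [-180.0, -0.0, -178.9]
force: [-3.8, -1.9, 8.9]
opening: 0.0113
gripper_force: 30.0
```

Run:
```python
from pot import *
o=ctrl.get_obs();print(o['tool_pos'],o['force'],o['opening'],o['clock'])
p,d,m=snap('top')
potpose(p,d,m,425,458,178,212)
q,d,m=snap('side')
save(np.hstack([cv2.resize(p[95:235,235:475],(480,280)),cv2.resize(q[150:310,230:400],(298,280))]),'end.png')
```

```text
[0.4453 0.0311 0.125 ] [-3.7823 -1.8984  8.9122] 0.011324020208654067 16.25
lid [ 0.529  -0.4185] 0.02287588082253933 mid [ 0.5282 -0.4182] n 194 15 stripe [ 0.5434 -0.4176] yaw radial 2.2810601000529633 yaw pca 9.398085404076419
```

View pics/end.png

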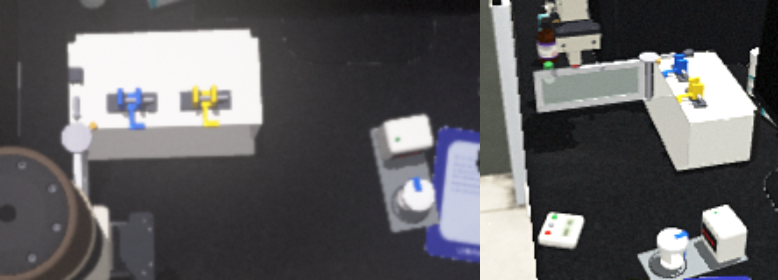

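The gate stands square to the box front with the post held. Both catches are squeezed together, and the pot's stripe faces the reader.

```bash
python3 -c "
from plant import ctrl
print(ctrl.close_job())"
```

```text
the job is handed in; nothing more can be done
None
```

The job is handed in at about 16 s: the pot's stripe faces the reader's window within a degree or two, yellow then blue were squeezed fully, and the arm still holds the gate open at roughly 90°.

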